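Seat the loose microscope filter in its cell

ROBOT

A 6-joint arm with a two-finger parallel gripper is mounted at the origin on the work surface. World frame = base frame: x ahead of the robot, y to its left, z up, the work surface at z = 0. Lengths are in m, angles in rad, forces in N, time in s.
With the tool pointing down it reaches from about 0.25 to 0.775 m from the base axis. Payload 8.9 kg.
Tool frame: the origin (TCP) lies at the very end of the fingers, on their centre line; the grasp point (between the pads) lies 19 mm behind it; z points along the fingers, y is the direction in which the jaws open and shut (so a half turn about z gives the same grasp; the last joint's range is limited). The gripper opens to 85 mm and grips with 20 to 120 N. Pads are 22 mm wide; open, the fingers measure 114 mm over their backs; the gripper's body (76 mm by 85 mm) begins 54 mm behind the grasp point. The pads swing forward as they close: fully open they stand 13 mm farther back than shut.
Start: joints at [1.046, 0.291, -0.153, 1.127, 0, 1.431], TCP at [0.198, 0.486, 0.231] pointing down, gripper open.
Joint ranges: [-2.52, 2.52], [-0.91, 1.74], [-1.3, 1.37], [-1.96, 2.02], [-1.52, 1.47], [-3.14, 3.14]. Speed limits (rad/s): [2.22, 2.22, 2.79, 3.14, 3.14, 3.14].

INTERFACE

Orientations are given as a 3x3 rotation matrix whose columns are the frame's x, y, z axes.
In Python, from plant import bot gives the robot as it stands. The module is installed in compiled form; this text tells all that it offers.
- The arm moves only by the tool send_rows, never from a script. Its argument "moves" is one flat list of numbers, 5 for each row, row after row: the shift along the tool's x, y, z in m, then the turn about the tool's z in rad, then the opening, from 0 (shut) to 1 (fully open). In form: [dx, dy, dz, turn, hand, dx, dy, dz, turn, hand, ...]. A call has 1 to 20 rows; each row is the pose to reach, as a shift and turn from the pose measured when the call began, along the tool's axes at that moment; what a row does not reach only later rows make up. A row lasts 1/12 s, in which the tool goes at most 41.7 mm and 7.16 degrees, less where a joint would pass 70% of its speed; a pose out of reach is approached as far as the arm can. A call with a gripper value outside its range is refused whole. The fingers move at their own pace and stop on an object; the grip force is fixed at half the most. Time passes only in rows, so rows that repeat a pose let the fingers close. It gives the time, the measured TCP pose, the force and the opening at its end, in the units of the state.
- bot.get_state(): the state, without advancing time (a new reading comes with each control period).
- bot.capture(name): name is "scene" or "side" or "wrist"; returns a dict with "image" (400x640x3 uint8, red, green, blue), "intrinsics" (3x3 intrinsics, pixels), "k1" (the pictures are not rectified: a ray, as slopes to the right and down, at radius r is drawn at 1 + k1 r^2 times it, then the intrinsics apply), "pose" (4x4, takes a point from camera to world coordinates). Camera axes: x right, y down, z forward; pixel columns grow to the right and rows downward; lengths in m; the calibration is good to about 2 mm. A picture is of the moment at which its call begins. There is no depth.
- bot.finish_job(): hands the job in, once; it reports no verdict.
The state is a dict: "t": time; "joints": joint angles; "dq": joint speeds; "joint_torque": joint torques, N m; "tcp_pos": TCP position; "eef_rot": TCP orientation; "wrist_force": force on the tool from outside, world axes, zero at the start; "torque": the same for the moment, N m; "grip_width": finger opening in m.
Only numpy, scipy, OpenCV 4.12 (cv2) and the standard library are available. Lean on these libraries where they do the work, as an engineer would, in place of code of your own. Each camera call takes 0.05 s, during which the arm holds its last target. There are 200 camera calls.

TASK

One round filter is lying loose on top of the microscope's filter carrier. Without picking it up, push it with the fingertips across the carrier until it drops into the empty cell and lies flat and flush there, pressing it down if it sticks. Leave the other filter in its cell, do not knock the things standing around, and finish with the hand clear.

Things in the scene. Friction and masses are not known exactly. Their poses are not given: they have to be found in the camera images.
- carrier: Bare aluminium filter carrier, a flat plate 110 mm (its x) by 200 mm (its y) by 16 mm thick, fixed to the bench on a thin black mat. Origin: centre of its underside, on the bench; z up. Two round cells, 44 mm diameter, 8 mm deep, flat floors, 1 mm chamfer, are centred at y = +60 and -60 mm (x = 0); one is empty. A pull tab with a black knob, 21 mm high, juts 31 mm past the +y end.
- loose_filter: The loose filter: black-rimmed disc with a white centre, 40 mm diameter, 8 mm thick, about 30 g, flat on the carrier's top between the cells. Origin: centre of its underside. It tips into a cell once within about 9 mm of its centre, but can hang tilted on the edge until nudged on or pressed on its high side; once in it has 2 mm of play all round and its top is level with the carrier's.
- seated_filter: An identical filter that already lies flush in one of the two cells (which one varies). Origin: centre of its underside, 8 mm above the bench. Leave it there.
- empty_cell: The cell that is empty (the other one than the seated filter's). Origin: centre of its floor, 8 mm above the bench and 8 mm below the carrier's top.
- oil_bottle: Small brown dropper bottle with black cap, 28 mm diameter, 62 mm tall, standing beyond the carrier. Origin: centre of its underside. Bystander.
- slide_box: Grey plastic slide box, 34 by 85 by 32 mm tall, lying beyond the carrier. Origin: centre of its underside. Bystander.
- dust_cap: Black round dust cap, 34 mm diameter, 22 mm tall, standing off the carrier's y = -100 mm end. Origin: centre of its underside. Bystander.
There are look-alikes about, which are no part of the job. Leave any brown or purple look-alike of the loose_filter alone.

How it is judged:
By the outcome, as a careful person would: the job done as asked, in the order asked, and still so for the second after the job is handed in, with the robot touching nothing.
It also fails if it takes over 54 s, if anything falls off the work surface, if the arm or the gripper's body presses on something with over 40 N, if the wrist force passes 120 N, or if a joint passes its speed limit or range.

## Working session

There is one attempt and no reset: what is moved stays moved. The work goes in short steps, Python scripts to look and compute and a tool call to move; the robot and the scene stay as the last step left them, time stands still between calls to the robot, and variables do not carry over. Pictures are saved under pics/ and viewed, and the job is handed in when it is done.

Besides the shell and the picture viewer there is one more tool, called after "Request:" by a JSON object that holds its "op" and its "data". send_rows: Moves the arm, as the interface text tells. Its arguments: {"type":"object","properties":{"moves":{"type":"array"}},"required":["moves"]}

```bash
mkdir -p pics; cat > h.py <<'E'
import numpy as np,cv2
from plant import bot
def cap(n,f):
    c=bot.capture(n); cv2.imwrite(f'pics/{f}.png',cv2.cvtColor(c['image'],cv2.COLOR_RGB2BGR)); np.savez(f'pics/{f}.npz',K=c['intrinsics'],k1=c['k1'],P=c['pose'],im=c['image']); return c
def ld(f): return np.load(f'pics/{f}.npz')
def pix(f,u,v,z):
    d=ld(f);K=d['K'];k=float(d['k1']);P=d['P']
    p=cv2.undistortPoints(np.array([[[u,v]]],float),K,np.array([k,0,0,0.])).ravel()
    r=P[:3,:3]@np.array([p[0],p[1],1]);o=P[:3,3]
    return o+r*(z-o[2])/r[2]
def proj(f,X):
    d=ld(f);P=np.linalg.inv(d['P']);X=np.atleast_2d(X)@P[:3,:3].T+P[:3,3]
    return cv2.projectPoints(X,np.zeros(3),np.zeros(3),d['K'],np.array([float(d['k1']),0,0,0]))[0].reshape(-1,2)
def crop(f,u0,v0,u1,v1,s,out):
    im=cv2.imread(f'pics/{f}.png')[v0:v1,u0:u1]; cv2.imwrite(f'pics/{out}.png',cv2.resize(im,None,fx=s,fy=s,interpolation=cv2.INTER_CUBIC))
E
python3 - <<'E'
from h import *
for n in ['scene','side','wrist']: cap(n,n+'0')
s=bot.get_state(); print(s)
E
```

```text
{'t': 0.15, 'joints': array([ 1.04571137e+00,  2.91150946e-01, -1.53940696e-01,  1.12672565e+00,
       -2.81849746e-05,  1.43153176e+00]), 'dq': array([-0.00013909, -0.00060262,  0.00434527, -0.00087238,  0.00155249,
        0.00012827]), 'joint_torque': array([ 4.78646998e-04, -5.37372637e+01,  3.31518924e+01,  1.15251247e-02,
       -7.15548367e-05,  1.85978217e-05]), 'tcp_pos': array([0.19738287, 0.48611438, 0.23086878]), 'eef_rot': array([[-9.26489992e-01,  3.76319089e-01, -4.87409012e-04],
       [ 3.76319387e-01,  9.26489565e-01, -8.97552377e-04],
       [ 1.13813270e-04, -1.01499475e-03, -9.99999478e-01]]), 'wrist_force': array([-0.11531047, -0.76732767, -0.2328722 ]), 'torque': array([-0.00427394,  0.00961542, -0.00387982]), 'grip_width': 0.0854754842134603}
```

View pics/scene0.png

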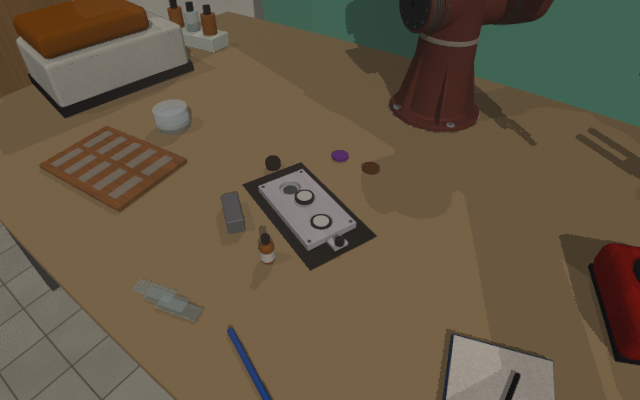

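View pics/side0.png

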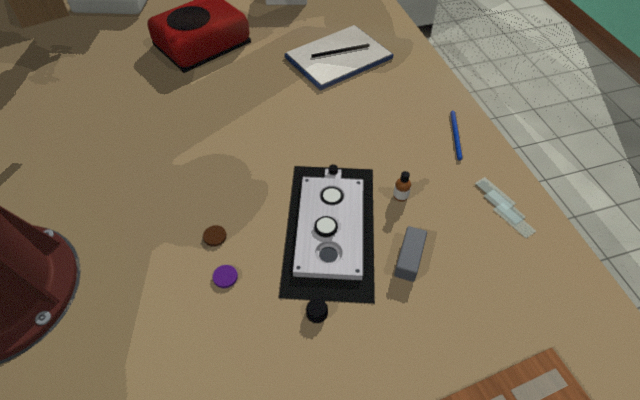

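View pics/wrist0.png

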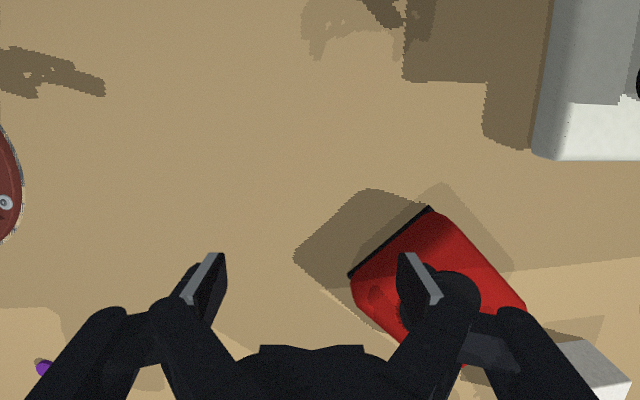

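The side view shows the carrier around (330,228). The knob end is at the top, the seated filter at (332,195), the loose filter at (326,226) and the empty cell at (328,254).

```bash
python3 - <<'E'
from h import *
crop('side0',270,155,430,330,4.0,'s0c'); crop('scene0',205,140,385,275,4.4,'c0c')
E
```

```text
(no output)
```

View pics/s0c.png

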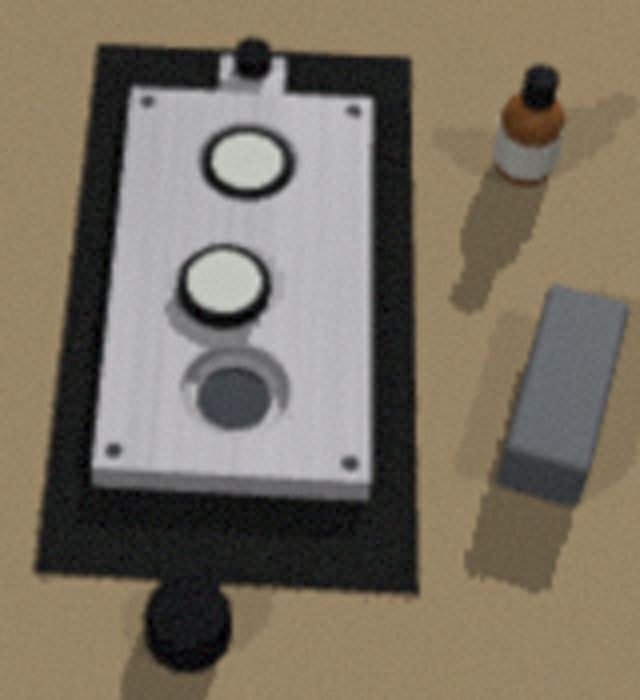

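View pics/c0c.png

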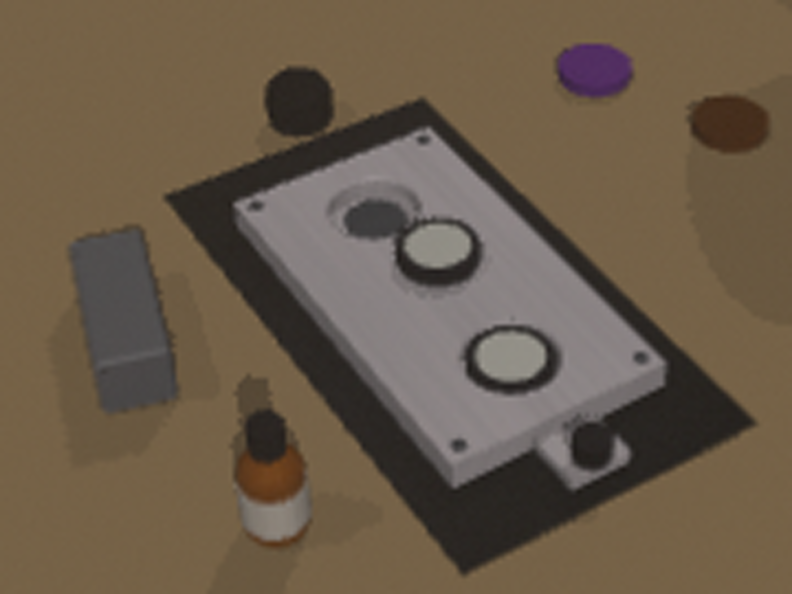

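```bash
python3 - <<'E'
from h import *
from scipy.optimize import least_squares
S=lambda u,v:(270+u/4,155+v/4)
C=lambda u,v:(205+u/4.4,140+v/4.4)
obsS=[S(131,88),S(374,97),S(370,487),S(94,470)]
obsC=[C(665,364),C(455,468),C(235,208),C(424,128)]
for n,f,o in [('side','side0',obsS),('scene','scene0',obsC)]:
    print(n,[pix(f,u,v,.016)[:2].round(4) for u,v in o])
    for k,(u,v),z in ([('loose',S(225,280),.024),('seat',S(248,161),.016),('cell',S(235,391),.016),('knob',S(253,57),.021),('cap',S(188,606),.022),('bott',S(541,82),.062)] if n=='side' else [('loose',C(438,245),.024),('seat',C(511,357),.016),('cell',C(375,211),.016),('knob',C(592,435),.021),('cap',C(298,88),.022),('bott',C(267,425),.062)]):
        print(k,pix(f,u,v,z)[:2].round(4))
    print('box',[pix(f,u,v,.032)[:2].round(4) for u,v in ([S(556,288),S(627,306),S(582,472),S(510,450)] if n=='side' else [C(72,243),C(140,230),C(173,352),C(97,365)])])
E
```

```text
side [array([0.5322, 0.0723]), array([0.6369, 0.0338]), array([ 0.5636, -0.1556]), array([ 0.462 , -0.1161])]
loose [ 0.5382 -0.049 ]
seat [0.5699 0.0152]
cell [ 0.5268 -0.0976]
knob [0.5903 0.0695]
cap [ 0.4793 -0.1858]
bott [ 0.6907 -0.0159]
box [array([ 0.6656, -0.0989]), array([ 0.6897, -0.1159]), array([ 0.6397, -0.1817]), array([ 0.617 , -0.1645])]
scene [array([0.5314, 0.0756]), array([0.6336, 0.0384]), array([ 0.5649, -0.1473]), array([ 0.4615, -0.113 ])]
loose [ 0.5353 -0.0465]
seat [0.5678 0.0189]
cell [ 0.5267 -0.0917]
knob [0.5889 0.0758]
cap [ 0.4796 -0.1813]
bott [ 0.691  -0.0081]
box [array([ 0.6407, -0.1764]), array([ 0.6156, -0.1577]), array([ 0.6641, -0.0895]), array([ 0.6891, -0.11  ])]
```

Request:
{"op": "send_rows", "data": {"moves": [-0.1,-0.065,0,0.12,0.25,-0.2,-0.13,0,0.35,0.25,-0.3,-0.19,0,0.7,0.25,-0.4,-0.26,0,1.0,0.25,-0.5086,-0.3295,0,1.391,0.25,-0.5086,-0.3295,0,1.391,0.25,-0.5086,-0.3295,0,1.391,0.25,-0.5086,-0.3295,0,1.391,0.25,-0.5086,-0.3295,0,1.391,0.25,-0.5086,-0.3295,0,1.391,0.25,-0.5086,-0.3295,0,1.391,0.25,-0.5086,-0.3295,0,1.391,0.25,-0.5086,-0.3295,0,1.391,0.25,-0.5086,-0.3295,0,1.391,0.25,-0.5086,-0.3295,0,1.391,0.25,-0.5086,-0.3295,0,1.391,0.25,-0.5086,-0.3295,0,1.391,0.25,-0.5086,-0.3295,0,1.391,0.25,-0.5086,-0.3295,0.05,1.391,0.25,-0.5086,-0.3295,0.08,1.391,0.25]}}

```text
t: 1.82
tcp_pos: [0.5456, -0.0095, 0.1519]
eef_rot: [[0.203, 0.979, 0.004], [0.979, -0.203, -0.001], [-0.0, 0.004, -1.0]]
wrist_force: [0.5, 0.7, -0.8]
grip_width: 0.0213
```

```bash
python3 - <<'E'
from h import *
cap('wrist','w1'); cap('side','s1'); print(bot.get_state()['tcp_pos'])
crop('s1',230,60,430,310,2.4,'s1c')
E
```

```text
[ 0.53988194 -0.00870587  0.14661677]
```

View pics/w1.png

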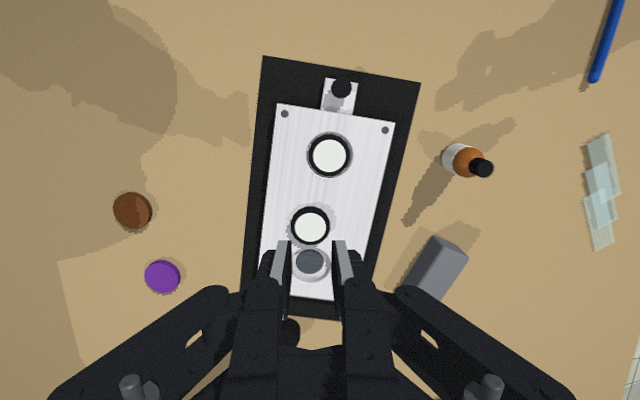

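View pics/s1c.png

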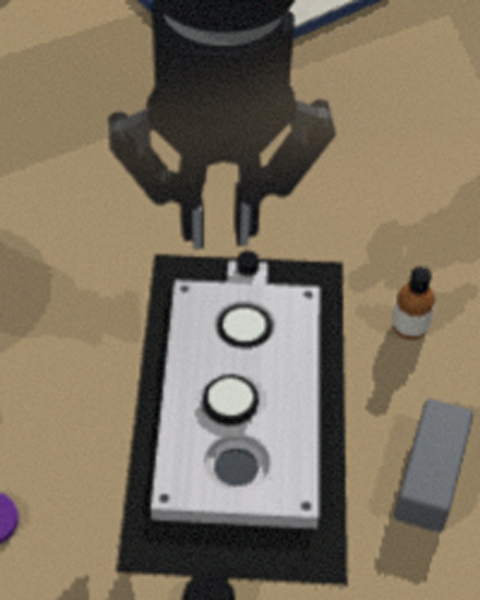

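```bash
python3 - <<'E'
from h import *
cap('wrist','w2'); print(bot.get_state()['tcp_pos'])
crop('w2',240,90,410,300,3.5,'w2c'); crop('s1',290,120,350,180,8,'s1d')
E
```

```text
[ 0.54188862 -0.00913579  0.14975942]
```

View pics/w2c.png

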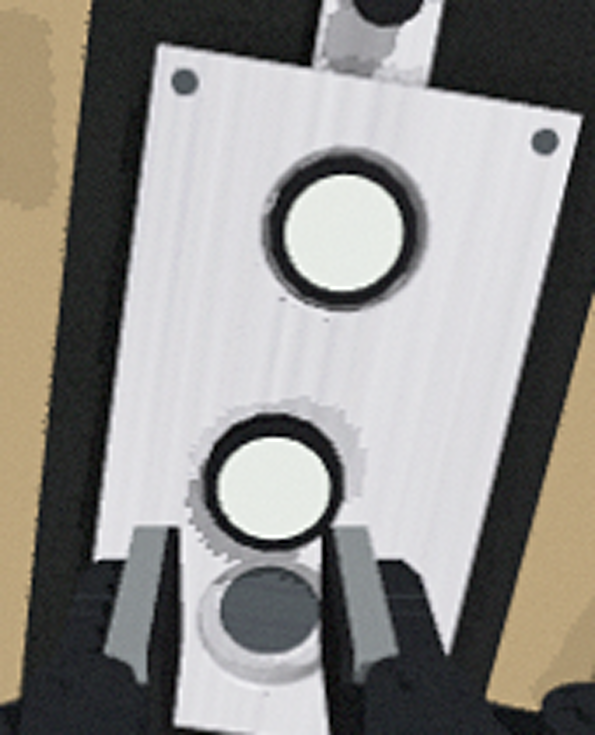

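View pics/s1d.png

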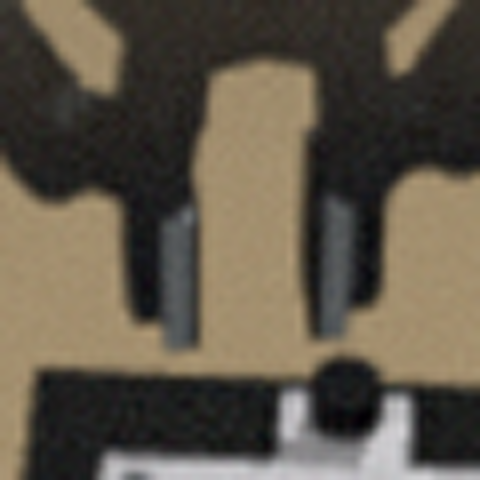

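```bash
python3 - <<'E'
from h import *
W=lambda u,v:(240+u/3.5,90+v/3.5)
ex=np.array([.937,-.35]);ey=np.array([.35,.937])
L=pix('w2',*W(273,482),.024)[:2]; A=pix('w2',*W(344,230),.016)[:2]; E_=pix('w2',*W(264,622),.016)[:2]
cs=[pix('w2',*W(u,v),.016)[:2] for u,v in [(157,44),(582,116)]]
E2=pix('w2',*W(268,610),.008)[:2]
print(L,A,E_,E2,cs)
print('seat+axis->', (cs[0]+cs[1])/2)
# tip height
tcp=np.array([.5399,-.0087,.1466]);tx=np.array([.204,.979,0])
d=ld('s1');o=d['P'][:3,3]
for u,v in [(178,350),(328,338)]:
    p=pix('s1',290+u/8,120+v/8,0);r=p-o
    for off in (-.011,0,.011):
        t=((tcp+off*tx-o)@tx)/(r@tx); print(off,(o+r*t).round(4))
print(proj('w2',np.array([[.545,-.01,.15]])))
E
```

```text
[ 0.53658639 -0.04845786] [0.56883906 0.01577829] [ 0.52426003 -0.09663867] [ 0.52537713 -0.09749491] [array([0.53092661, 0.07217853]), array([0.63450412, 0.03279981])]
seat+axis-> [0.58271536 0.05248917]
-0.011 [ 0.5245 -0.0167  0.1462]
0 [ 0.5276 -0.0061  0.1343]
0.011 [0.5307 0.0044 0.1224]
-0.011 [ 0.5525 -0.0226  0.1466]
0 [ 0.5562 -0.0121  0.1346]
0.011 [ 0.56   -0.0016  0.1227]
[[322.02962054 255.82706961]]
```

Request:
{"op": "send_rows", "data": {"moves": [0,0.002,0.03,0,0.25,-0.001,0.003,0.06,0,0.25,-0.001,0.003,0.09,0,0.25,-0.001,0.003,0.11,0,0.25,-0.001,0.003,0.12,0,0.25,-0.001,0.003,0.124,0,0.25,-0.001,0.003,0.124,0,0.25,-0.001,0.003,0.124,0,0.25]}}

```text
t: 2.63
tcp_pos: [0.5453, -0.0107, 0.0276]
eef_rot: [[0.203, 0.979, -0.003], [0.979, -0.203, -0.0], [-0.001, -0.003, -1.0]]
wrist_force: [-0.7, 0.4, 0.7]
grip_width: 0.0217
```

```bash
python3 - <<'E'
from h import *
cap('side','s3'); cap('scene','c3');s=bot.get_state(); print(s['tcp_pos'],s['wrist_force'])
crop('s3',270,130,410,290,4,'s3c')
crop('c3',235,130,375,250,5,'c3c')
E
```

```text
[ 0.54519709 -0.01079177  0.02742424] [0.51931993 0.17464306 0.13722528]
```

View pics/s3c.png

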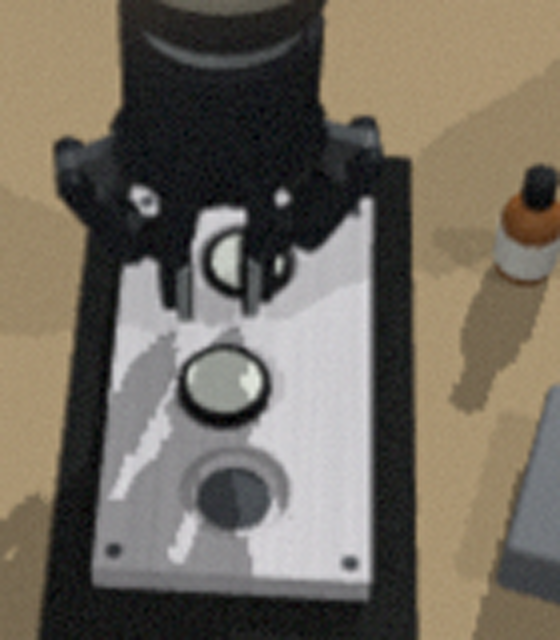

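View pics/c3c.png

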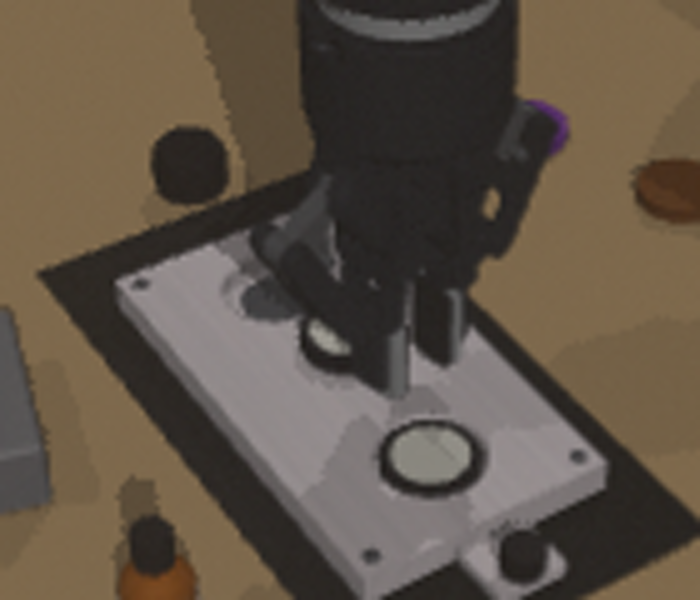

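Request:
{"op": "send_rows", "data": {"moves": [0,0,0.004,0,0.25,0,0,0.007,0,0.25,0,0,0.0085,0,0.25,0,0,0.0085,0,0.25,0,0,0.0085,0,0.25]}}

```text
t: 3.15
tcp_pos: [0.545, -0.0108, 0.0188]
eef_rot: [[0.203, 0.979, -0.004], [0.979, -0.203, -0.0], [-0.001, -0.004, -1.0]]
wrist_force: [-0.8, 0.8, -0.4]
grip_width: 0.021
```

```bash
python3 - <<'E'
from h import *
cap('side','s4'); cap('scene','c4');s=bot.get_state(); print(s['tcp_pos'],s['wrist_force'])
crop('s4',290,180,370,260,7,'s4c')
crop('c4',275,165,345,225,8,'c4c')
E
```

```text
[ 0.54515661 -0.01080277  0.01891346] [0.03313486 0.39661403 0.97044015]
```

View pics/s4c.png

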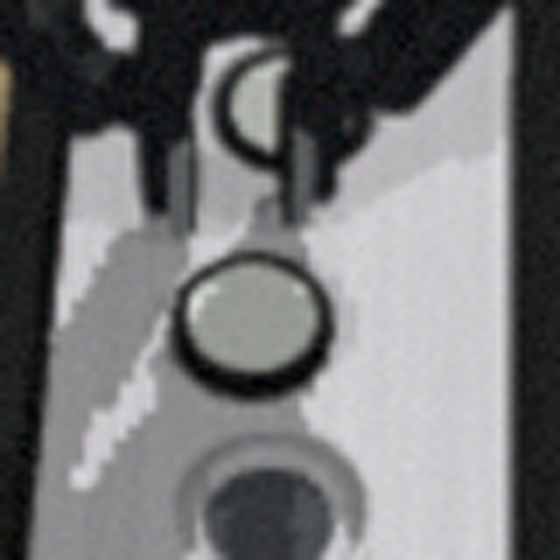

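View pics/c4c.png

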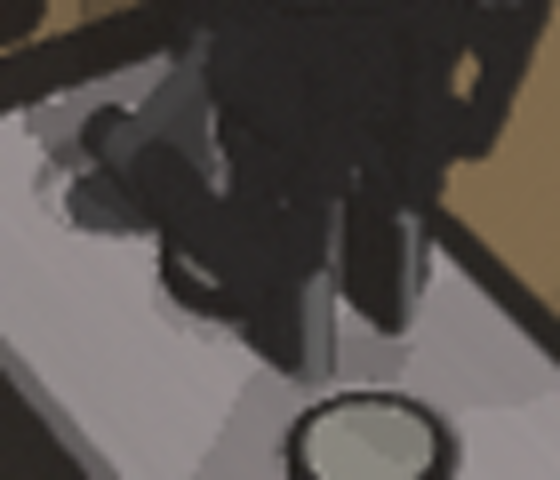

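Request:
{"op": "send_rows", "data": {"moves": [0,0,0.001,0,0.25,0,0,0.002,0,0.25,0,0,0.003,0,0.25,0,0,0.003,0,0.25,0,0,0.003,0,0.25]}}

```text
t: 3.67
tcp_pos: [0.5452, -0.0108, 0.0162]
eef_rot: [[0.203, 0.979, -0.003], [0.979, -0.203, -0.0], [-0.001, -0.003, -1.0]]
wrist_force: [-1.7, -0.7, 5.5]
grip_width: 0.0213
```

Request:
{"op": "send_rows", "data": {"moves": [0,0,-0.002,0,0.25,0,0,-0.002,0,0.25,-0.004,-0.001,-0.002,0,0.25,-0.008,-0.001,-0.002,0,0.25,-0.011,-0.001,-0.002,0,0.25,-0.014,-0.001,-0.002,0,0.25,-0.017,-0.001,-0.002,0,0.25,-0.02,-0.001,-0.002,0,0.25,-0.023,-0.001,-0.002,0,0.25,-0.026,-0.001,-0.002,0,0.25,-0.029,-0.001,-0.002,0,0.25,-0.032,-0.001,-0.002,0,0.25,-0.035,-0.001,-0.002,0,0.25,-0.038,-0.001,-0.002,0,0.25,-0.041,-0.001,-0.002,0,0.25,-0.043,-0.001,-0.002,0,0.25,-0.045,-0.001,-0.002,0,0.25,-0.045,-0.001,-0.002,0,0.25,-0.045,-0.001,-0.002,0,0.25]}}

```text
t: 5.25
tcp_pos: [0.5351, -0.0548, 0.0182]
eef_rot: [[0.203, 0.979, -0.003], [0.979, -0.203, -0.0], [-0.001, -0.003, -1.0]]
wrist_force: [0.2, -0.4, -0.4]
grip_width: 0.0213
```

```bash
python3 - <<'E'
from h import *
cap('side','s5'); cap('wrist','w5');s=bot.get_state(); print(s['tcp_pos'],s['wrist_force'])
crop('s5',270,180,370,280,6,'s5c')
E
```

```text
[ 0.53514811 -0.05460955  0.01821805] [-0.58582451  0.15977094 -1.40909702]
```

View pics/s5c.png

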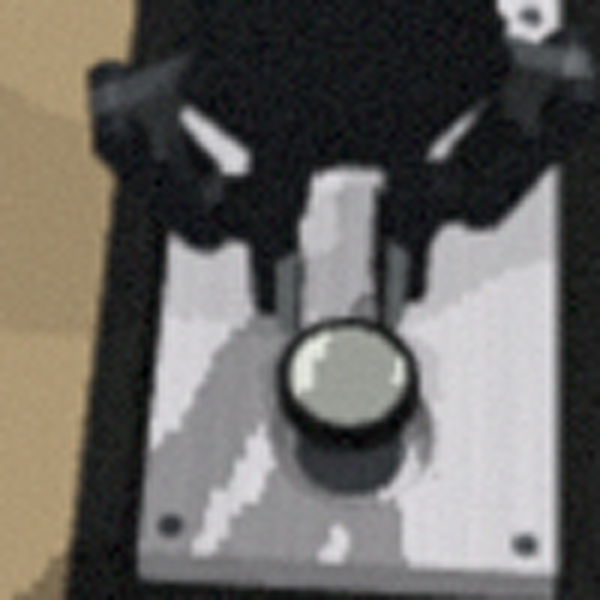

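View pics/w5.png

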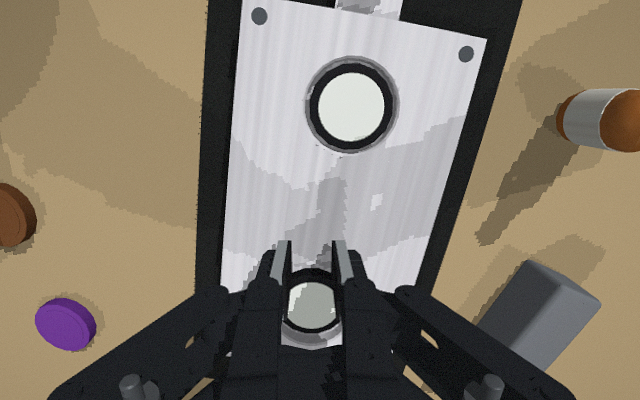

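```bash
python3 - <<'E'
from h import *
L=pix('s5',270+350/6,180+375/6,.024)[:2]
print(L, np.array([.526,-.0965])-L)
E
```

```text
[ 0.53057971 -0.0834387 ] [-0.00457971 -0.0130613 ]
```

Request:
{"op": "send_rows", "data": {"moves": [-0.002,0,0,0,0.25,-0.004,-0.0005,0,0,0.25,-0.006,-0.0005,0,0,0.25,-0.008,-0.001,0,0,0.25,-0.01,-0.001,0,0,0.25,-0.011,-0.001,0,0,0.25,-0.012,-0.001,0,0,0.25,-0.013,-0.001,0,0,0.25,-0.013,-0.001,0,0,0.25,-0.013,-0.001,0,0,0.25]}}

```text
t: 6.18
tcp_pos: [0.5315, -0.0672, 0.0182]
eef_rot: [[0.203, 0.979, -0.003], [0.979, -0.203, -0.0], [-0.001, -0.003, -1.0]]
wrist_force: [0.1, 0.3, 0.0]
grip_width: 0.0214
```

```bash
python3 - <<'E'
from h import *
cap('side','s6');s=bot.get_state(); print(s['tcp_pos'],s['wrist_force'])
crop('s6',270,180,370,280,6,'s6c')
E
```

```text
[ 0.53151508 -0.06713763  0.01821811] [ 0.24568971 -0.69582028 -0.68982817]
```

View pics/s6c.png

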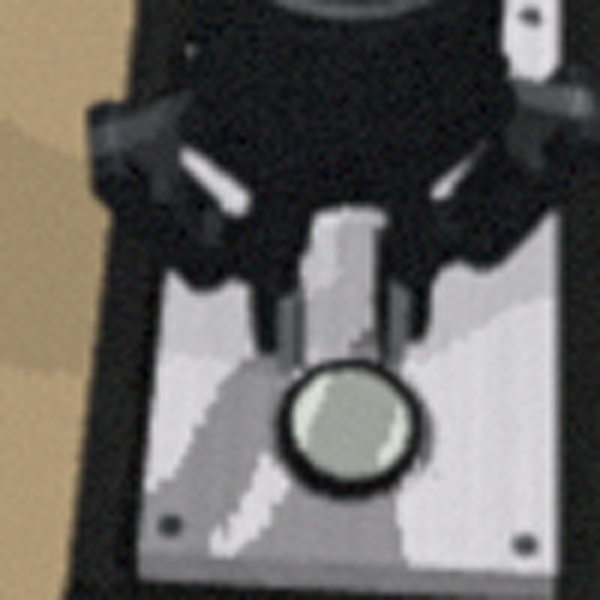

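Request:
{"op": "send_rows", "data": {"moves": [0.006,0,0,0,0.25,0.02,0,-0.01,0,0.25,0.04,0,-0.04,0,0.1,0.06,0,-0.06,0,0,0.07,0,-0.07,0,0,0.07,0,-0.07,0,0,0.07,0,-0.07,0,0]}}

```text
t: 6.82
tcp_pos: [0.5462, 0.0019, 0.0883]
eef_rot: [[0.201, 0.98, -0.002], [0.98, -0.201, -0.001], [-0.001, -0.002, -1.0]]
wrist_force: [-0.5, -0.5, 0.1]
grip_width: 0.0001
```

```bash
python3 - <<'E'
from h import *
cap('side','s7');cap('wrist','w7');cap('scene','c7');s=bot.get_state(); print(s['tcp_pos'],s['wrist_force'])
crop('s7',285,170,375,285,6,'s7c');crop('w7',220,120,400,300,3.3,'w7c')
crop('c7',245,150,345,240,6,'c7c')
E
```

```text
[0.54497087 0.0009423  0.0870275 ] [-0.15273251  0.49032142 -0.37048173]
```

View pics/s7c.png

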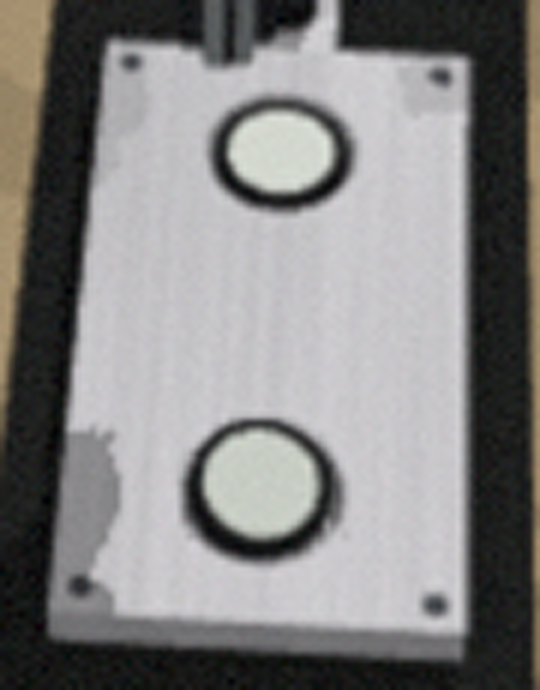

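View pics/w7c.png

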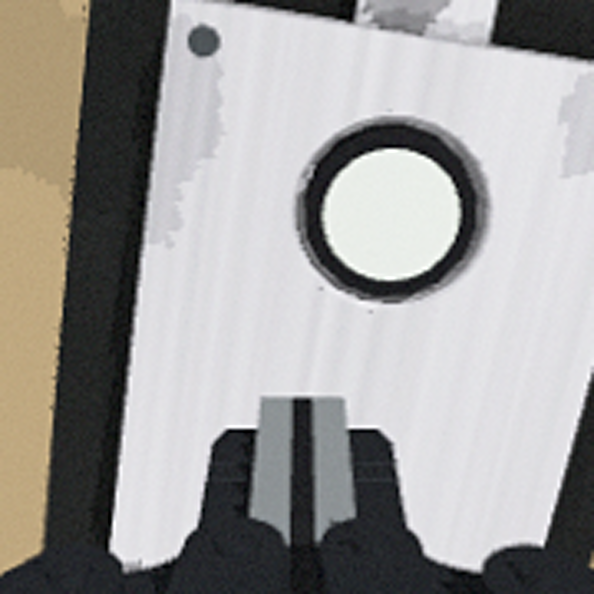

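View pics/c7c.png

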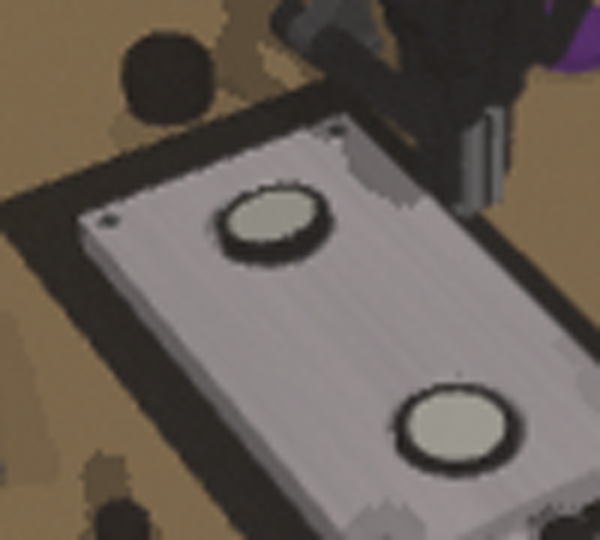

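```bash
cat > fit.py <<'E'
from h import *
from scipy.optimize import least_squares
def white(f,u,v,z=None):
    im=ld(f)['im'];g=cv2.cvtColor(im,cv2.COLOR_RGB2GRAY)
    g=cv2.resize(g[v-22:v+22,u-24:u+24],None,fx=8,fy=8,interpolation=cv2.INTER_CUBIC)
    # flood bright region surrounding centre
    t,_=cv2.threshold(g,0,255,cv2.THRESH_OTSU)
    n,lab=cv2.connectedComponents((g>t).astype(np.uint8)); m=(lab==lab[22*8,24*8]).astype(np.uint8)
    c=max(cv2.findContours(m,cv2.RETR_EXTERNAL,cv2.CHAIN_APPROX_NONE)[0],key=len).reshape(-1,2)
    return (c+.5)/8-.5+np.array([u-24,v-22])
def model(p,r):
    x,y,z,a,b=p;R=cv2.Rodrigues(np.array([a,b,0.]))[0]
    th=np.linspace(0,2*np.pi,60,endpoint=False)
    return np.c_[r*np.cos(th),r*np.sin(th),0*th]@R.T+[x,y,z]
def fit(cs,p0,r=None):
    def el(f,p,r):
        return cv2.fitEllipse(proj(f,model(p,r)).astype(np.float32))
    def q(c):
        m=cv2.moments(c.astype(np.float32).reshape(-1,1,2));A=m['m00'];return np.array([m['m10']/A,m['m01']/A,m['mu20']/A/A**.5,m['mu11']/A/A**.5,m['mu02']/A/A**.5,A**.5])
    Q={f:q(c) for f,c in cs.items()}
    fun=lambda p:np.concatenate([(q(proj(f,model(p[:5],p[5])))-Q[f])*[1,1,5,5,5,1] for f in cs])
    return least_squares(fun,p0)
E
python3 - <<'E'
from fit import *
for pts,p0 in [((('side0',332,195),('scene0',321,221)),[.569,.016,.016]),((('side0',326,225),('scene0',304,196)),[.537,-.048,.024]),((('s7',329,250),('c7',290,186)),[.526,-.097,.018])]:
    cs={f:white(f,u,v) for f,u,v in pts}
    for f in cs: print(f,len(cs[f]),cs[f].min(0),cs[f].max(0))
    s=fit(cs,p0+[0,0,.0155]); R=cv2.Rodrigues(np.array([s.x[3],s.x[4],0]))[0]
    print(s.x.round(4),'cost',s.cost.round(3),'normal',R[:,2].round(3))
E
```

```text
side0 360 [322.5625 187.9375] [340.1875 201.5625]
scene0 316 [312.5625 214.6875] [328.5625 226.1875]
[ 0.5684  0.0169  0.0169 -0.0311 -0.      0.0157] cost 0.37 normal [-0.     0.031  1.   ]
side0 379 [316.5625 217.1875] [334.8125 232.3125]
scene0 289 [296.4375 190.3125] [311.5625 200.3125]
[ 5.365e-01 -4.810e-02  2.480e-02  5.000e-04 -0.000e+00  1.530e-02] cost 0.264 normal [-0. -0.  1.]
s7 418 [318.5625 241.0625] [337.4375 259.0625]
c7 265 [282.6875 181.3125] [296.9375 189.6875]
[ 0.5258 -0.0946  0.0205  0.1308  0.0281  0.0155] cost 0.495 normal [ 0.028 -0.13   0.991]
```

Request:
{"op": "send_rows", "data": {"moves": [-0.02,0,0.01,0,0.25,-0.045,0.001,0.025,0,0.25,-0.057,0.001,0.045,0,0.25,-0.058,0.001,0.06,0,0.25,-0.058,0.001,0.066,0,0.25,-0.058,0.001,0.069,0,0.25,-0.058,0.001,0.069,0,0.25,-0.061,0.001,0.069,0,0.25,-0.064,0.001,0.069,0,0.25,-0.067,0.001,0.069,0,0.25,-0.069,0.001,0.069,0,0.25,-0.07,0.001,0.069,0,0.25,-0.071,0.001,0.069,0,0.25,-0.072,0.001,0.069,0,0.25,-0.073,0.001,0.069,0,0.25,-0.073,0.001,0.069,0,0.25,-0.073,0.001,0.069,0,0.25]}}

```text
t: 8.38
tcp_pos: [0.5308, -0.0708, 0.0181]
eef_rot: [[0.203, 0.979, -0.005], [0.979, -0.203, -0.0], [-0.001, -0.005, -1.0]]
wrist_force: [-0.9, 0.6, 0.2]
grip_width: 0.0211
```

```bash
python3 - <<'E'
from h import *
cap('side','s8');s=bot.get_state(); print(s['tcp_pos'],s['wrist_force'])
crop('s8',270,180,370,280,6,'s8c')
E
```

```text
[ 0.53072378 -0.07072219  0.01810002] [-0.25551593 -0.27406483  0.32982708]
```

View pics/s8c.png

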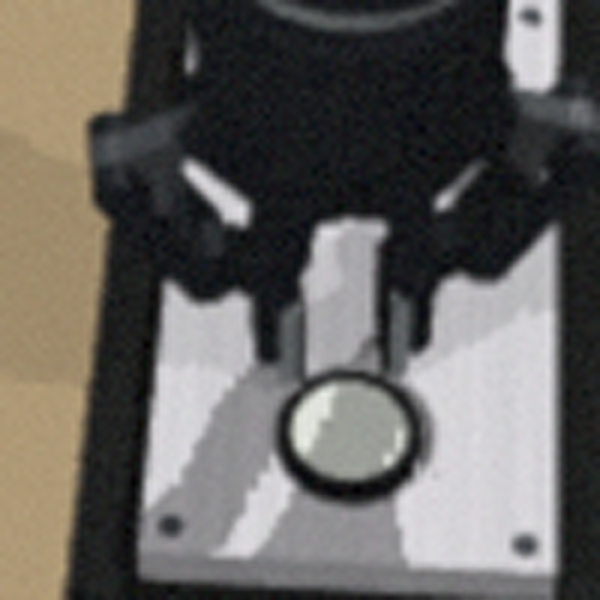

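Request:
{"op": "send_rows", "data": {"moves": [0.006,0,0,0,0.25,0.02,0,-0.01,0,0.25,0.04,0,-0.03,0,0.1,0.06,0,-0.05,0,0,0.06,0,-0.05,0,0,0.06,0,-0.05,0,0,0.06,0,-0.05,0,0]}}

```text
t: 9.02
tcp_pos: [0.5428, -0.0119, 0.0676]
eef_rot: [[0.203, 0.979, -0.006], [0.979, -0.203, -0.0], [-0.002, -0.005, -1.0]]
wrist_force: [0.7, 0.1, -0.4]
grip_width: 0.0002
```

```bash
python3 - <<'E'
from fit import *
cap('side','s9');cap('scene','c9');s=bot.get_state(); print(s['tcp_pos'],s['wrist_force'])
crop('s9',285,170,375,285,6,'s9c')
crop('c9',245,150,345,240,6,'c9c')
cs={f:white(f,u,v) for f,u,v in (('s9',329,251),('c9',290,185))}
for f in cs: print(f,len(cs[f]),cs[f].min(0),cs[f].max(0))
s=fit(cs,[.526,-.097,.018,0,0,.0155]); R=cv2.Rodrigues(np.array([s.x[3],s.x[4],0]))[0]
print(s.x.round(4),'cost',s.cost.round(3),'normal',R[:,2].round(3))
E
```

```text
[ 0.54236464 -0.01233496  0.06708793] [-0.47555056 -1.0943664   0.03404797]
s9 397 [318.4375 243.1875] [336.9375 259.1875]
c9 279 [282.9375 182.3125] [297.4375 191.5625]
[ 0.5257 -0.0953  0.0177 -0.1329  0.0155  0.0155] cost 1.525 normal [0.015 0.133 0.991]
```

View pics/s9c.png

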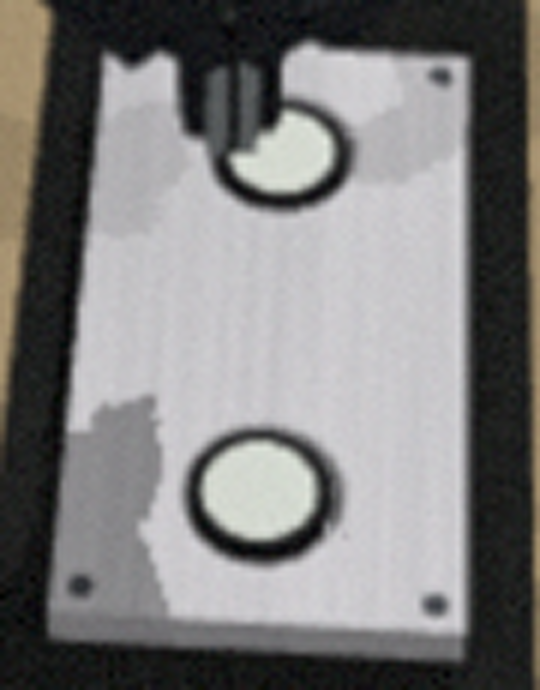

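View pics/c9c.png

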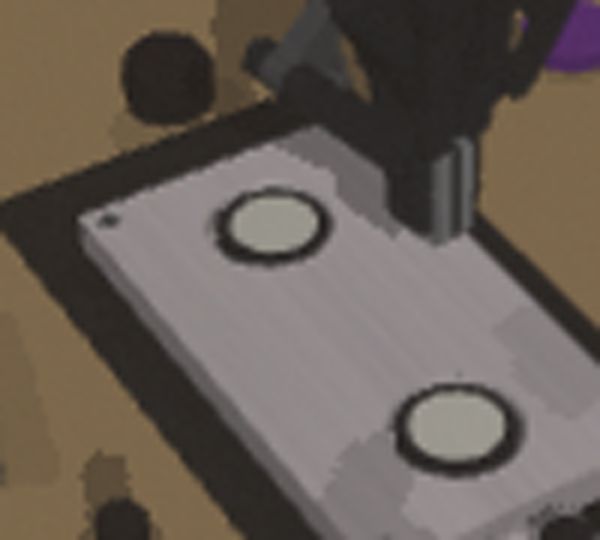

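Request:
{"op": "send_rows", "data": {"moves": [-0.02,0,-0.02,0,0,-0.055,0,-0.02,0,0,-0.085,0,-0.02,0,0,-0.102,0,-0.02,0,0,-0.102,0,-0.02,0,0,-0.102,0,-0.02,0,0,-0.102,0,-0.02,0,0]}}

```text
t: 9.7
tcp_pos: [0.5212, -0.1119, 0.0867]
eef_rot: [[0.205, 0.979, -0.008], [0.979, -0.205, 0.001], [-0.001, -0.008, -1.0]]
wrist_force: [0.7, -0.3, 0.2]
grip_width: 0.0001
```

```bash
python3 - <<'E'
from fit import *
cap('wrist','w10');s=bot.get_state(); print(s['tcp_pos'],s['wrist_force'])
crop('w10',220,100,420,290,3.1,'w10c')
E
```

```text
[ 0.52140226 -0.11161511  0.0867881 ] [-0.19866134  0.50159225 -0.23368336]
```

View pics/w10c.png

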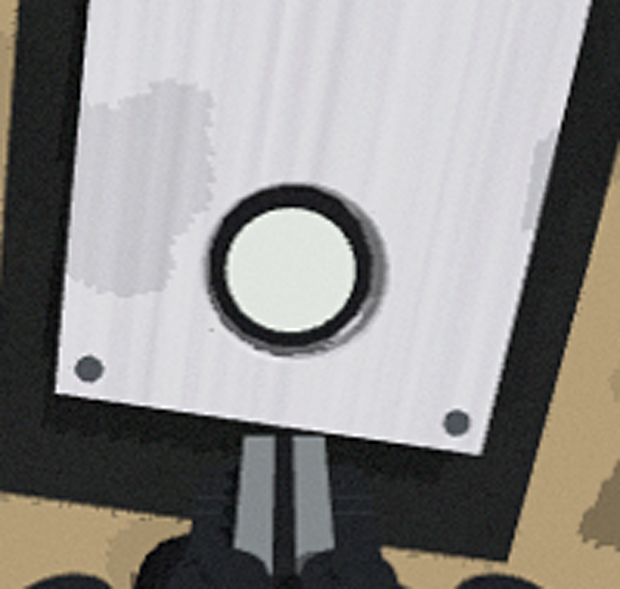

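Request:
{"op": "send_rows", "data": {"moves": [0.004,0.001,0.02,0,0,0.0076,0.001,0.045,0,0,0.0076,0.001,0.06,0,0,0.0076,0.001,0.065,0,0,0.0076,0.001,0.067,0,0,0.0076,0.001,0.069,0,0,0.0076,0.001,0.07,0,0,0.0076,0.001,0.0705,0,0,0.0076,0.001,0.0705,0,0,0.0076,0.001,0.0705,0,0]}}

```text
t: 10.58
tcp_pos: [0.5237, -0.1045, 0.0168]
eef_rot: [[0.204, 0.979, -0.007], [0.979, -0.204, 0.0], [-0.001, -0.007, -1.0]]
wrist_force: [-1.8, -0.0, -0.0]
grip_width: 0.0001
```

Request:
{"op": "send_rows", "data": {"moves": [0,0,0.0008,0,0,0,0,0.0015,0,0,0,0,0.002,0,0,0,0,0.0022,0,0,0,0,0.0022,0,0]}}

```text
t: 11.0
tcp_pos: [0.5242, -0.1047, 0.016]
eef_rot: [[0.204, 0.979, -0.006], [0.979, -0.204, -0.0], [-0.002, -0.005, -1.0]]
wrist_force: [-4.5, 0.1, 16.7]
grip_width: -0.0004
```

Request:
{"op": "send_rows", "data": {"moves": [0,0,-0.003,0,0,0,0,-0.006,0,0,0.006,0,-0.006,0,0,0.012,0,-0.006,0,0,0.018,0,-0.006,0,0,0.018,0,-0.004,0,0,0.018,0,-0.002,0,0,0.018,0,0,0,0,0.018,0,0.001,0,0,0.018,0,0.001,0,0,0.018,0,0.001,0,0]}}

```text
t: 11.92
tcp_pos: [0.5279, -0.0869, 0.016]
eef_rot: [[0.204, 0.979, -0.005], [0.979, -0.204, 0.0], [-0.001, -0.005, -1.0]]
wrist_force: [-4.3, 4.4, 20.6]
grip_width: -0.0
```

Request:
{"op": "send_rows", "data": {"moves": [0,0,-0.005,0,0,0,0,-0.03,0,0,0.02,0,-0.06,0,0,0.05,0,-0.1,0,0,0.08,0,-0.14,0,0,0.11,0,-0.17,0,0,0.14,0,-0.18,0,0,0.17,0,-0.18,0,0,0.18,0,-0.18,0,0,0.18,0,-0.18,0,0,0.18,0,-0.18,0,0]}}

```text
t: 12.83
tcp_pos: [0.565, 0.0893, 0.195]
eef_rot: [[0.203, 0.979, -0.006], [0.979, -0.203, -0.0], [-0.002, -0.006, -1.0]]
wrist_force: [0.7, -0.4, -0.1]
grip_width: -0.0001
```

```bash
python3 - <<'E'
from fit import *
cap('side','s11');cap('scene','c11');s=bot.get_state(); print(s['tcp_pos'],s['wrist_force'])
crop('s11',270,155,430,330,3.4,'s11c')
crop('c11',205,140,385,275,4.4,'c11c')
for pts,p0 in [((('s11',329,251),('c11',290,186)),[.526,-.097,.018]),((('s11',332,195),('c11',321,221)),[.569,.016,.016])]:
    cs={f:white(f,u,v) for f,u,v in pts}
    s=fit(cs,p0+[0,0,.0155]); R=cv2.Rodrigues(np.array([s.x[3],s.x[4],0]))[0]
    for f in cs: print(f,cs[f].min(0),cs[f].max(0))
    print(s.x.round(4),'cost',s.cost.round(3),'normal',R[:,2].round(3))
E
```

```text
[0.56488929 0.08820367 0.19506419] [-0.43766896 -0.63100586  0.11969119]
s11 [318.1875 243.0625] [337.1875 259.3125]
c11 [282.9375 182.3125] [297.4375 191.5625]
[ 0.5254 -0.0942  0.0171 -0.1283  0.014   0.0155] cost 1.359 normal [0.014 0.128 0.992]
s11 [322.5625 187.9375] [340.1875 201.5625]
c11 [312.5625 214.8125] [328.5625 226.1875]
[ 0.5684  0.0168  0.0166 -0.0364 -0.0044  0.0156] cost 0.4 normal [-0.004  0.036  0.999]
```

View pics/s11c.png

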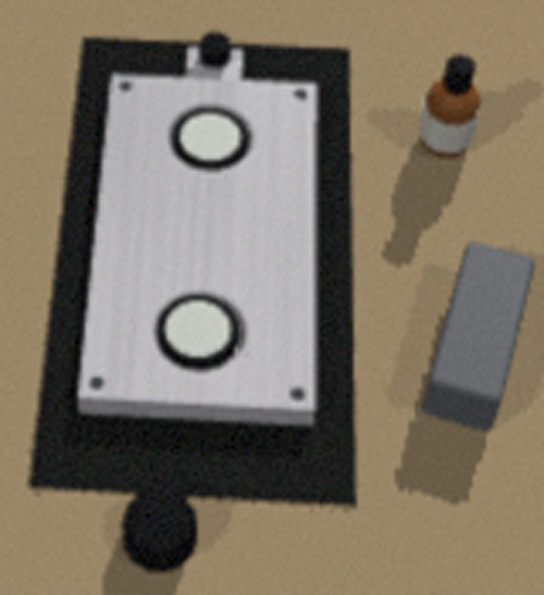

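View pics/c11c.png

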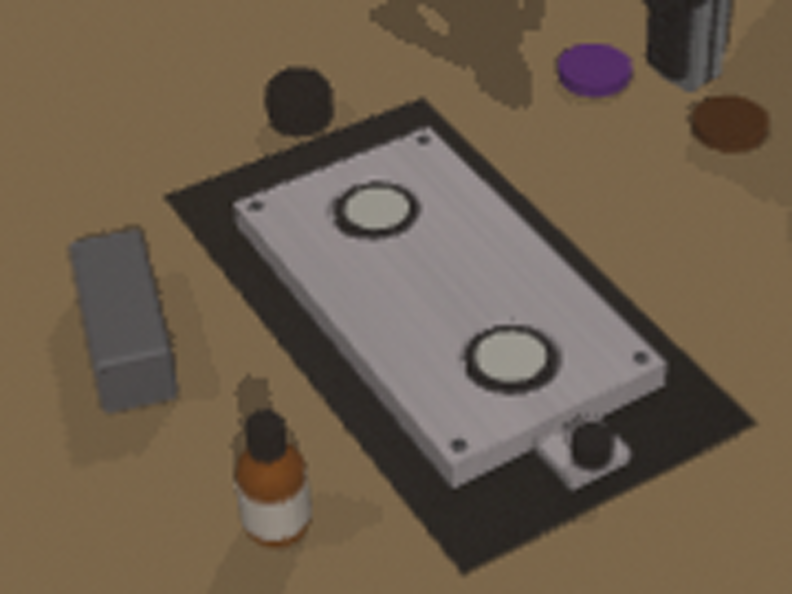

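```bash
python3 - <<'E'
from fit import *
a=cv2.imread('pics/s11.png');b=cv2.imread('pics/c11.png')
def c(i,u,v): return cv2.resize(i[v-20:v+20,u-20:u+20],None,fx=9,fy=9,interpolation=cv2.INTER_CUBIC)[:280]
cv2.imwrite('pics/cmp.png',np.vstack([np.hstack([c(a,329,251),c(a,332,195)]),np.hstack([c(b,290,188),c(b,321,221)])]))
for f,u,v in [('s11',329,251),('s11',332,195),('c11',290,187),('c11',321,221)]:
    w=white(f,u,v); print(f,cv2.fitEllipse(w.astype(np.float32)))
for X in ([.526,-.0965,.016],[.5685,.0165,.016]):
    for f in('s11','c11'): print(f,cv2.fitEllipse(proj(f,model(X+[0,0],.0155)).astype(np.float32)))
E
```

```text
s11 ((327.7430419921875, 251.24612426757812), (16.26615333557129, 18.973405838012695), 93.00308990478516)
s11 ((331.374267578125, 194.7329864501953), (13.704678535461426, 17.63350486755371), 91.94129943847656)
c11 ((290.19573974609375, 186.86061096191406), (9.315061569213867, 14.503666877746582), 87.32437133789062)
c11 ((320.59228515625, 220.5009765625), (11.303563117980957, 15.977884292602539), 90.5685806274414)
s11 ((328.0718688964844, 252.4057159423828), (16.148590087890625, 19.01900863647461), 92.63334655761719)
c11 ((288.6449890136719, 186.97900390625), (9.425708770751953, 14.688100814819336), 86.63245391845703)
s11 ((331.0182800292969, 194.9844207763672), (13.485750198364258, 17.3799991607666), 91.93260192871094)
c11 ((319.9029541015625, 220.8951416015625), (11.3764009475708, 16.085004806518555), 90.35029602050781)
```

View pics/cmp.png

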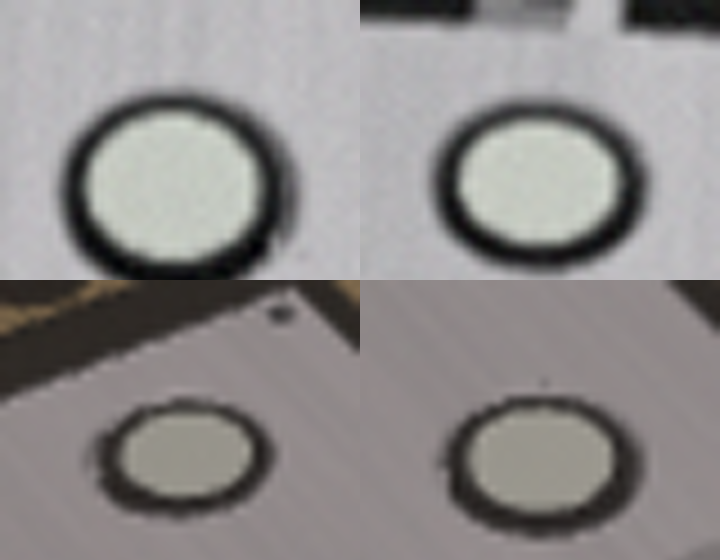

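```bash
python3 - <<'E'
from h import *
print(bot.get_state()['wrist_force'],bot.finish_job())
E
```

```text
the job is handed in; nothing more can be done
[-0.43766896 -0.63100586  0.11969119] None
```

The loose filter is now in the empty cell (the y = -60 mm one), and my last checks showed it flat and flush. I handed the job in at about 13 s.

**What I did:** I pushed the filter along the carrier with two slightly opened fingertips. It first hung tilted about 8° on the near edge of the cell. I nudged it about 3.5 mm further, it dropped in, and I then pressed both halves down with the shut fingertips at 17–21 N.

**Last checks:**
- **Flush:** both presses met the filter at 16 mm above the bench, which is the height of the carrier's top.
- **Flat:** the outline of the white centre matches a flat, flush disc to within about 0.15 px in both the side and scene pictures.
- **Surroundings:** the seated filter, bottle, slide box, dust cap and look-alikes appear unmoved. The hand is about 0.2 m up, touching nothing.

**One disagreement:** a combined two-camera fit still gave about 7° of tilt, with a poor fit. I put that down to the cameras differing from each other by a few millimetres, because the outlines seen in each camera and the two press heights all say flat.

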